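# Pack two reagent canisters into the corner of the storage board

## Task

Tidy the reagents onto the corner board. First put the oblong canister upright on the board, pushed fully home into the corner where the two lips meet, with its long side against the long lip. Then set the square canister upright on the board against the long lip too, pushed up against the end of the oblong one; leave the round jar and the beaker where they stand.

Things in the scene. Friction and masses are not known exactly. Their poses are not given: they have to be found in the camera images.
- corner_board: Fixed grey board, 6 mm thick, two adjacent sides open; on the other two, aluminium lips 7 mm thick, 14 mm above the board (20 above the bench), meet at a square corner, far from the robot and to its left. Origin: inner corner of the lips, at bench height. +x: from the corner along the long lip's inner face (210 mm), towards the robot; +y: along the short lip's (115 mm), to the right; z up.
- oblong_canister: Oblong white plastic canister with a paper label and a round black cap, upright on the bench. Body 100 mm long (its x) by 60 mm wide (its y) by 68 mm high, nearly square edges; the cap, 42 mm across, is on the middle and makes it 83 mm high. Origin: centre of the underside. About 0.25 to 0.5 kg.
- square_canister: Square white plastic canister with the same label and cap, upright on the bench. Body 60 mm (x) by 60 mm (y) by 68 mm high, 83 mm with the 42 mm cap. Origin: centre of the underside. About 0.15 to 0.3 kg.
- round_jar: Round white plastic jar with the same label and cap, 60 mm in diameter, 83 mm high with its cap; a bystander among the canisters. Origin: centre of the underside.
- beaker: Empty glass beaker, 72 mm across and 85 mm high, a bystander beyond the canisters. Origin: centre of the underside.
Mind the look-alikes: they are no part of the job. What is shaped like the corner_board but red is not meant. What is shaped like the oblong_canister but green is not meant.

How it is judged:
By the outcome, as a careful person would: the job done as asked, in the order asked, and still so for the second after the job is handed in, with the robot touching nothing.
It also fails if it takes over 58 s, if anything falls off the work surface, if the arm or the gripper's body presses on something with over 40 N, if the wrist force passes 120 N, or if a joint passes its speed limit or range.

## Robot

A 6-joint arm with a two-finger parallel gripper is mounted at the origin on the work surface. World frame = base frame: x ahead of the robot, y to its left, z up, the work surface at z = 0. Lengths are in m, angles in rad, forces in N, time in s.
With the tool pointing down it reaches from about 0.3 to 0.825 m from the base axis. Payload 5.4 kg.
Tool frame: the origin (TCP) lies on the centre line of the jaws, within the pads' length; the fingertips stand ahead of it and the grasp point (between the pads) lies 11 mm behind it (r.tip_extent is the y of the fingertips in the tool frame, in m); y points along the fingers, z is the direction in which the jaws open and shut, and the axes are right-handed (so a half turn about y gives the same grasp; the last joint's range is limited). The gripper opens to 92 mm and grips with 3 to 60 N. Pads are 20 mm wide; open, the fingers measure 128 mm over their backs; the gripper's body (75 mm by 189 mm) begins 69 mm behind the grasp point.
Start: joints at [-1.468, 0.158, 1.597, -0, 1.386, -0.21], TCP at [0.177, -0.547, 0.223] pointing down, gripper open.
Joint ranges: [-2.91, 2.91], [-0.94, 2.29], [0.18, 2.7], [-1.29, 4.43], [0.17, 2.64], [-3, 3]. Speed limits (rad/s): [2.57, 2.57, 3.14, 3.14, 3.14, 3.14].

## Interface

Orientations are given as a 3x3 rotation matrix whose columns are the frame's x, y, z axes.
In Python, from workcell import readout, eyes, job, r gives the robot as it stands.
- The arm moves only by the tool carry_out, never from a script. Its argument "rows" is text: rows parted by semicolons, each of 7 numbers parted by spaces: the turn, a rotation vector about the tool's x, y, z in units of 6 degrees (1.0 is 6 degrees), then the shift along the tool's x, y, z in units of 30 mm (1.0 is 30 mm), then the finger opening in mm, from 0 to 91.9. In form: ax ay az tx ty tz grip; .... A call has 1 to 12 rows; each row is the pose to reach, as a shift and turn from the pose commanded when the call began, along the tool's axes at that moment; what a row does not reach only later rows make up. A row lasts 1/12 s, in which the tool goes at most 41.7 mm and 7.16 degrees, less where a joint would pass 70% of its speed; a pose out of reach is approached as far as the arm can. A call with a gripper value outside its range is refused whole. The fingers move at their own pace and stop on an object; "newtons" is the grip in N (left out, the last holds). Time passes only in rows, so rows that repeat a pose let the fingers close. It gives the time, the measured TCP pose, the force and the opening at its end, in the units of the state.
- readout.state(): the state, without advancing time (a new reading comes with each control period).
- eyes.snapshot(name): name is "side" or "top" or "wrist"; returns a dict with "frame" (400x640x3 uint8, red, green, blue), "range_z" (400x640 float32, m along the optical axis (not along the pixel's ray), 0 where there is no reading), "K" (3x3 intrinsics, pixels), "extrinsics" (4x4, takes a point from camera to world coordinates). Camera axes: x right, y down, z forward; pixel columns grow to the right and rows downward; lengths in m; the calibration is good to about 2 mm. A picture is of the moment at which its call begins.
- job.hand_in(): hands the job in, once; it reports no verdict.
The state is a dict: "clock": time; "joints": joint angles; "qvel": joint speeds; "joint_efforts": joint torques, N m; "tool_pos": TCP position; "eef_rot": TCP orientation; "force": force on the tool from outside, world axes, zero at the start; "wrist_torque": the same for the moment, N m; "width": finger opening in m.
Only numpy, scipy, OpenCV 4.12 (cv2) and the standard library are available. Lean on these libraries where they do the work, as an engineer would, in place of code of your own. Each camera call takes 0.05 s, during which the arm holds its last target.

## Working session

There is one attempt and no reset: what is moved stays moved. The work goes in short steps, Python scripts to look and compute and a tool call to move; the robot and the scene stay as the last step left them, time stands still between calls to the robot, and variables do not carry over. Pictures are saved under pics/ and viewed, and the job is handed in when it is done.

Besides the shell and the picture viewer there is one more tool, called as name(argument=value, ...) on one line, values as JSON. carry_out: Moves the arm, as the interface text tells. Its arguments: {"type":"object","properties":{"rows":{"type":"string"},"newtons":{"type":"number"}},"required":["rows"]}

```bash
ls; mkdir -p pics
cat > h.py <<'E'
import numpy as np,cv2
from workcell import readout,eyes,job,r
def snap(n,f):
    s=eyes.snapshot(n); cv2.imwrite(f'pics/{f}.png',s['frame'][:,:,::-1]); np.savez(f'pics/{f}.npz',**s); return s
def load(f): return dict(np.load(f'pics/{f}.npz'))
def onplane(s,u,v,z):
    K=s['K'];T=s['extrinsics']; d=T[:3,:3]@np.linalg.inv(K)@np.array([u,v,1.]);o=T[:3,3]
    return o+d*(z-o[2])/d[2]
def cloud(s):
    K=s['K'];T=s['extrinsics'];D=s['range_z'];v,u=np.mgrid[:D.shape[0],:D.shape[1]]
    P=np.stack([(u-K[0,2])/K[0,0]*D,(v-K[1,2])/K[1,1]*D,D],-1)@T[:3,:3].T+T[:3,3]
    P[D==0]=np.nan
    return P
def proj(s,p):
    T=np.linalg.inv(s['extrinsics']);q=s['K']@(T[:3,:3]@np.asarray(p)+T[:3,3]);return q[:2]/q[2]
E
python3 - <<'E'
from h import *
np.set_printoptions(precision=4,suppress=True)
print(readout.state(), r.tip_extent)
for n in ['top','side','wrist']:
    s=snap(n,n+'0'); print(n,s['extrinsics'],s['K'])
E
```

```text
pics
{'clock': 0.0, 'joints': array([-1.4681,  0.159 ,  1.5982, -0.    ,  1.3862, -0.2101]), 'qvel': array([-0.0003, -0.0001, -0.0011,  0.0006, -0.0006, -0.0003]), 'joint_efforts': array([ -0.    , -38.5573, -32.2107,   0.0701,   0.038 ,  -0.0001]), 'tool_pos': array([ 0.1768, -0.5465,  0.2216]), 'eef_rot': array([[-0.9515, -0.0002,  0.3077],
       [-0.3077,  0.0019, -0.9515],
       [-0.0004, -1.    , -0.0018]]), 'force': array([ 0.0499, -0.1318, -0.3244]), 'wrist_torque': array([ 0.0202, -0.0608, -0.0001]), 'width': 0.0918436432556901} 0.008
top [[-0.0188 -0.9955  0.093   0.5436]
 [-0.9998  0.0196  0.007   0.0138]
 [-0.0088 -0.0928 -0.9956  1.1616]
 [ 0.      0.      0.      1.    ]] [[458.7445   0.     321.0759]
 [  0.     458.7445 194.2085]
 [  0.       0.       1.    ]]
side [[ 0.9395 -0.2036  0.2754  0.3596]
 [-0.3424 -0.5696  0.7472 -0.7814]
 [ 0.0047 -0.7963 -0.6049  0.6801]
 [ 0.      0.      0.      1.    ]] [[370.4389   0.     321.8875]
 [  0.     370.4389 189.5721]
 [  0.       0.       1.    ]]
wrist [[ 0.3079 -0.9189 -0.2467  0.2468]
 [-0.9514 -0.2977 -0.0783 -0.5252]
 [-0.0015  0.2588 -0.9659  0.3839]
 [ 0.      0.      0.      1.    ]] [[317.3772   0.     320.7572]
 [  0.     317.3772 207.0937]
 [  0.       0.       1.    ]]
```

View pics/top0.png

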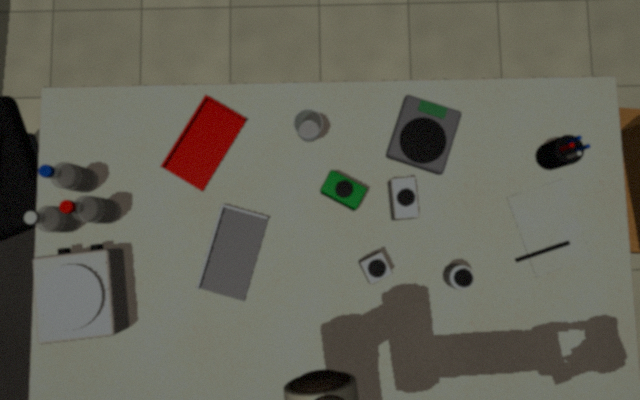

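View pics/side0.png

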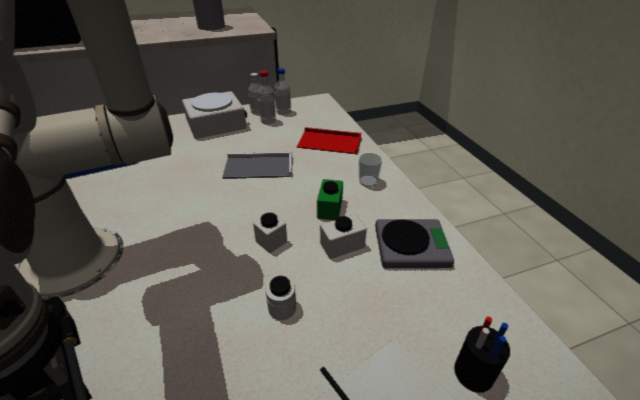

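The top view shows the grey board centred near (235,252) with its corner near (225,206). The oblong canister is at (404,197) between the green look-alike (345,190) and a scale (423,135). The square canister is at (376,267), the jar at (459,275) and the beaker at (309,125). Next I measure.

Run:
```python
from h import *
np.set_printoptions(precision=4,suppress=True)
s=load('top0');P=cloud(s);f=s['frame'];z=P[...,2]
for nm,(u0,u1,v0,v1) in dict(obl=(380,430,168,228),sq=(352,398,240,292),jar=(440,480,255,295),green=(315,372,165,215),beaker=(290,330,105,145)).items():
    m=np.zeros(z.shape,bool);m[v0:v1,u0:u1]=(z>0.058)[v0:v1,u0:u1]
    vv,uu=np.nonzero(m)
    pts=np.array([onplane(s,u,v,0.068)[:2] for u,v in zip(uu,vv)],np.float32)
    b=cv2.minAreaRect(pts); print(nm,m.sum(),b,'med z',np.nanmedian(z[m]),'max',np.nanmax(z[m]), 'cloud xy mean',np.nanmean(P[m],0))
    cap=m&(z>0.076); print('  cap', cap.sum(), np.nanmean(P[cap],0))
    print(cv2.boxPoints(b))
# gripper/board
for n,z0 in (('board',0),):
    sub=P[190:310,190:280]
    for v in range(200,305,6): print(v,' '.join('%3d'%(1000*x) for x in z[v,192:276:3]))
for nm in ['top']:
    c=cv2.resize(f[185:315,180:440],None,fx=3,fy=3,interpolation=cv2.INTER_CUBIC)
    cv2.imwrite('pics/c1.png',c[:,:,::-1])
```

```text
obl 1047 ((0.6332857012748718, -0.17817750573158264), (0.09970944374799728, 0.06055094674229622), 4.12275505065918) med z 0.06875561519647277 max 0.08994584304782927 cloud xy mean [ 0.6329 -0.1777  0.0713]
  cap 240 [ 0.6337 -0.1791  0.0831]
[[ 0.5814 -0.1516]
 [ 0.5857 -0.212 ]
 [ 0.6852 -0.2048]
 [ 0.6808 -0.1444]]
sq 658 ((0.4688280522823334, -0.10502339899539948), (0.060314252972602844, 0.060195889323949814), 25.062265396118164) med z 0.0698173543144166 max 0.08802612540804855 cloud xy mean [ 0.4689 -0.1045  0.0736]
  cap 256 [ 0.4685 -0.1054  0.0829]
[[ 0.4288 -0.0905]
 [ 0.4543 -0.1451]
 [ 0.5089 -0.1195]
 [ 0.4834 -0.065 ]]
jar 530 ((0.4429321885108948, -0.30444324016571045), (0.05857093259692192, 0.058251313865184784), 87.44274139404297) med z 0.07544550195469246 max 0.0878322218270764 cloud xy mean [ 0.4437 -0.3027  0.0749]
  cap 260 [ 0.4432 -0.3051  0.0826]
[[ 0.4125 -0.3324]
 [ 0.4707 -0.335 ]
 [ 0.4733 -0.2765]
 [ 0.4151 -0.2739]]
green 1032 ((0.6557705998420715, -0.03241295367479324), (0.09948709607124329, 0.06067587062716484), 60.85028076171875) med z 0.068923659665713
[... 1883 characters left out ...]
   1
272   1   0   3  23  18   7   4   2   9   8   7   9   8   3   9   3   5   9   6   7   2  -1   0  -2   2   2   1  -2
278   0  -3  -3  19   6   8   8   8   6   6   9   3   7   3   4   6   9   6   1   6   1   2  -2   1   1   2   0  -1
284   1   0  19   9  11   3  11   9   8   8  10   4   4   6   3   6   4   2   8   7   4  -1   2   1   0  -2   0   1
290   1   4   2  -1  -2   7  10   2   9   7   7   6   6   4   6   6   7  10   6   0  -1   2   2   1   1   0  -1   0
296   3   2   4   0  -2   2   0   0   2   1   0   2   3   7   6   4   4   5   0   0   0   2   4   0  -4   1   0  -2
302   0   0   1   0   4   0   1   0   0  -2   0   2  -1   0   3   0   0   1   0   0  -1   2   1   0   2   2  -1   1
```

View pics/c1.png

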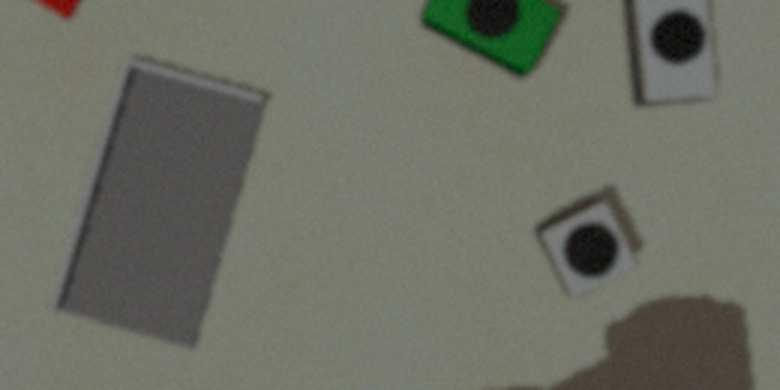

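View pics/wrist0.png

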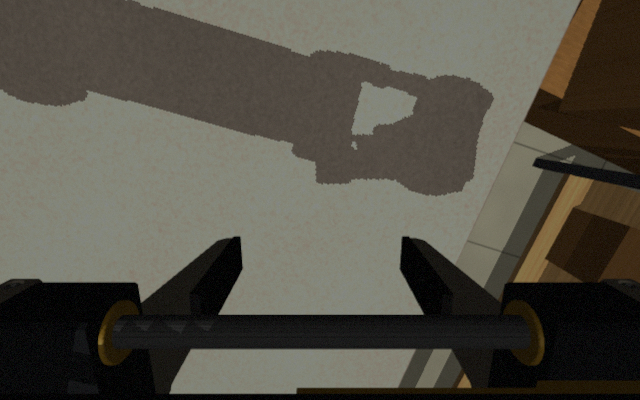

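```bash
cat > board.py <<'E'
from h import *
def board(s):
    f=cv2.cvtColor(s['frame'],cv2.COLOR_RGB2GRAY).astype(float); f=cv2.GaussianBlur(f,(3,3),0)
    P=cloud(s)
    out={}
    vv,uu=np.mgrid[190:312,188:284]
    X6=np.array([onplane(s,u,v,.006)[:2] for u,v in zip(uu.ravel(),vv.ravel())]).reshape(uu.shape+(2,))
    return f[190:312,188:284],X6,P[190:312,188:284,2]
E
python3 - <<'E'
from board import *
np.set_printoptions(precision=4,suppress=True)
s=load('top0');g,X,z=board(s)
for v in (30,60,80): print(g[v].astype(int))
m=(g<(np.percentile(g,20)+np.percentile(g,80))/2).astype(np.uint8)
m=cv2.morphologyEx(m,cv2.MORPH_OPEN,np.ones((5,5)))
n,l,st,c=cv2.connectedComponentsWithStats(m); k=1+st[1:,4].argmax(); print(st[k])
m=(l==k)
b=cv2.minAreaRect(X[m].astype(np.float32));print(b);print(cv2.boxPoints(b))
mz=cv2.morphologyEx((z>0.0035).astype(np.uint8),cv2.MORPH_OPEN,np.ones((3,3)));n,l,st,c=cv2.connectedComponentsWithStats(mz); k=1+st[1:,4].argmax()
b=cv2.minAreaRect(X[l==k].astype(np.float32));print('depth',b);print(cv2.boxPoints(b))
hh=z>0.0135
E
```

```text
[121 120 120 121 121 121 120 119 120 121 120 120 120 120 119 118 118 118
 119 119 120 119 119 119 119 119 119 118 117 113  98  78  64  65  72  77
  79  79  78  78  79  78  78  78  79  80  80  78  78  79  79  79  78  79
  79  80  80  80  80  80  80  80  80  79  79  80  81  80  80  80  80  81
  82  82  81  81  81  80  82  87  98 110 118 120 121 121 120 120 120 121
 121 121 121 120 120 120]
[120 120 119 119 119 119 119 120 120 120 120 120 119 119 120 121 120 119
 118 117 111  97  76  62  63  71  77  79  80  80  80  80  79  79  80  80
  81  81  80  80  81  81  80  81  81  80  81  81  81  80  80  80  80  80
  81  80  80  80  81  81  80  80  80  80  81  81  81  80  80  80  84  94
 107 115 120 121 121 121 121 120 120 120 120 121 121 120 121 121 121 121
 120 121 121 120 121 121]
[121 120 120 120 120 119 120 121 120 120 120 119 119 118 112  96  76  65
  67  75  79  80  80  80  80  81  80  80  80  81  81  80  80  80  80  80
  80  81  81  80  80  80  80  81  82  81  80  80  81  82  81  81  81  81
  81  81  81  81  82  82  81  80  80  80  84  95 108 115 118 119 120 120
 120 120 119 119 120 120 121 120 120 119 119 120 120 119 118 119 120 119
 119 118 119 120 121 121]
[  11   18   69   92 4129]
((0.5084011554718018, 0.24438779056072235), (0.12288069725036621, 0.21278835833072662), 73.2668685913086)
[[0.3888 0.2162]
 [0.5926 0.1549]
 [0.628  0.2726]
 [0.4242 0.3339]]
depth ((0.510579526424408, 0.24657738208770752), (0.12615178525447845, 0.21839174628257751), 73.27159881591797)
[[0.3878 0.2176]
 [0.597  0.1547]
 [0.6333 0.2756]
 [0.4242 0.3384]]
```

```bash
cat > fit.py <<'E'
from h import *
def fit(s):
    f=cv2.GaussianBlur(cv2.cvtColor(s['frame'],cv2.COLOR_RGB2GRAY).astype(np.float32),(3,3),0)
    def cross(line,inside,outside,lev=None):
        # first crossing from outside to inside
        st=1 if inside>outside else -1
        for i in range(outside,inside,st):
            if line[i+st]<lev: return i+st*(line[i]-lev)/(line[i]-line[i+st])
    L=[];R=[];T=[];B=[]
    for v in range(222,282,2):
        c=int(235-(v-252)*0.29)
        u=cross(f[v],c,c-50,95); L.append(onplane(s,u,v,.02)[:2])
        u=cross(f[v],c,c+50,100); R.append(onplane(s,u,v,.004)[:2])
    for k in np.arange(-12,13,2):
        u=int(247+k); t=cross(f[:,u],235,190,95); 
        T.append(onplane(s,u,t,.02)[:2])
        u=int(224+k); t=cross(f[:,u],275,315,100); B.append(onplane(s,u,t,.003)[:2])
    return [cv2.fitLine(np.array(a,np.float32),cv2.DIST_HUBER,0,.01,.01).ravel() for a in (L,R,T,B)]
E
python3 - <<'E'
from fit import *
np.set_printoptions(precision=4,suppress=True)
s=load('top0');ls=fit(s)
for l in ls: print(l, np.degrees(np.arctan2(l[1],l[0])))
def inter(a,b):
    A=np.array([a[:2],-b[:2]]).T; t=np.linalg.solve(A,b[2:]-a[2:]); return a[2:]+t[0]*a[:2]
L,R,T,B=ls
for n,p in (('LT',(L,T)),('RT',(R,T)),('LB',(L,B)),('RB',(R,B))): print(n,inter(*p))
x=inter(L,T);print(np.linalg.norm(inter(L,T)-inter(L,B)),np.linalg.norm(inter(R,B)-inter(L,B)))
E
```

```text
[ 0.9568 -0.2906  0.5151  0.3023] -16.895834
[ 0.9576 -0.2882  0.5064  0.1818] -16.752731
[0.3614 0.9324 0.6058 0.2065] 68.81131
[0.2819 0.9594 0.4049 0.2705] 73.62582
LT [0.6295 0.2675]
RT [0.5868 0.1575]
LB [0.4225 0.3304]
RB [0.3892 0.217 ]
0.21632722 0.11814371
```

```bash
cat > mv.py <<'E'
from h import *
from scipy.spatial.transform import Rotation as Ro
import sys
def to(x,y,z,deg,base=None):
    s=readout.state(); R0=s['eef_rot'];p=s['tool_pos']
    zd=np.radians(deg); Z=np.array([np.cos(zd),np.sin(zd),0]);Y=np.array([0,0,-1.]);X=np.cross(Y,Z)
    R1=np.stack([X,Y,Z],1)
    rv=np.degrees(Ro.from_matrix(R0.T@R1).as_rotvec())/6; t=R0.T@(np.array([x,y,z])-p)/.03
    print('ROW',np.round(rv,3),np.round(t,3))
if __name__=='__main__':
    s=readout.state();np.set_printoptions(precision=4,suppress=True)
    print(s['clock'],s['tool_pos'],np.degrees(np.arctan2(s['eef_rot'][1,2],s['eef_rot'][0,2])),s['eef_rot'][:,1],'F',s['force'],'w',s['width'],'j',s['joints'])
    if len(sys.argv)>4: to(*map(float,sys.argv[1:5]))
E
python3 mv.py .6333 -.178 .2 -85.9
```

```text
0.15 [ 0.1769 -0.5466  0.2219] -72.07560830758004 [-0.0002  0.0014 -1.    ] F [ 0.5941  0.602  -0.1902] w 0.09199156738250537 j [-1.4681  0.1589  1.5979 -0.      1.3862 -0.2101]
ROW [ 0.013  2.304 -0.001] [-18.258   0.743  -7.008]
```

carry_out(rows="0 2.3 0 -18.26 0.74 -7.01 91.9;0 2.3 0 -18.26 0.74 -7.01 91.9;0 2.3 0 -18.26 0.74 -7.01 91.9;0 2.3 0 -18.26 0.74 -7.01 91.9;0 2.3 0 -18.26 0.74 -7.01 91.9;0 2.3 0 -18.26 0.74 -7.01 91.9;0 2.3 0 -18.26 0.74 -7.01 91.9;0 2.3 0 -18.26 0.74 -7.01 91.9;0 2.3 0 -18.26 0.74 -7.01 91.9;0 2.3 0 -18.26 0.74 -7.01 91.9;0 2.3 0 -18.26 0.74 -7.01 91.9;0 2.3 0 -18.26 0.74 -7.01 91.9")

```text
clock: 1.15
tool_pos: [0.5651, -0.2328, 0.2034]
eef_rot: [[-0.997, -0.0, 0.072], [-0.072, 0.0, -0.997], [0.0, -1.0, -0.0]]
force: [-0.2, -0.7, 0.2]
width: 0.0917
```

```bash
python3 mv.py .6333 -.178 .2 -85.9
```

```text
1.15 [ 0.5651 -0.2328  0.2034] -85.86783403750854 [-0.0004  0.0002 -1.    ] F [-0.1842 -0.6535  0.2477] w 0.09165198014477982 j [-0.5882  0.2651  1.5114 -0.0001  1.3655  0.9105]
ROW [0.002 0.005 0.004] [-2.399  0.113 -1.658]
```

carry_out(rows="0 0 0 -2.4 0.11 -1.66 91.9;0 0 0 -2.4 0.11 -1.66 91.9;0 0 0 -2.4 0.11 -1.66 91.9;0 0 0 -2.4 0.11 -1.66 91.9;0 0 0 -2.4 0.11 -1.66 91.9")

```text
clock: 1.57
tool_pos: [0.6316, -0.1799, 0.1999]
eef_rot: [[-0.997, -0.001, 0.072], [-0.072, -0.0, -0.997], [0.001, -1.0, 0.0]]
force: [0.3, 0.4, -0.3]
width: 0.0922
```

```bash
python3 mv.py .6333 -.178 .036 -85.9; python3 -c "
from h import *
snap('wrist','w1')"
```

```text
1.5667 [ 0.6316 -0.1799  0.1999] -85.85043125182688 [-0.0013 -0.0001 -1.    ] F [ 0.309   0.3936 -0.3453] w 0.09218356859165051 j [-0.4607  0.3838  1.3704 -0.0007  1.3885  1.0378]
ROW [-0.     0.008  0.013] [-0.068  5.464 -0.059]
```

View pics/w1.png

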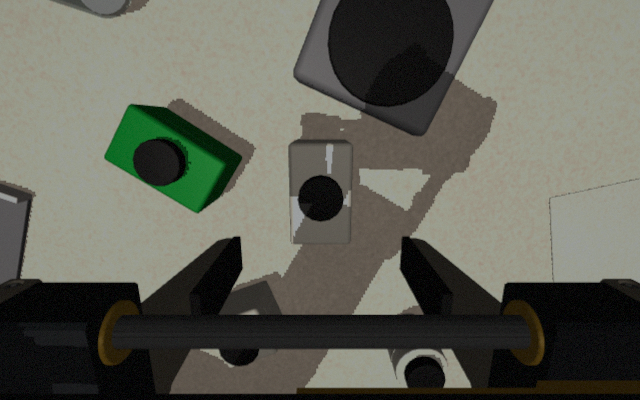

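The wrist view shows the oblong canister centred and square between the fingers, with its cap at (321,198). The green look-alike is clear to the left. Descend.

carry_out(rows="0 0 0 -0.05 5.46 -0.05 91.9;0 0 0 -0.05 5.46 -0.05 91.9;0 0 0 -0.05 5.46 -0.05 91.9;0 0 0 -0.05 5.46 -0.05 91.9;0 0 0 -0.05 5.46 -0.05 91.9;0 0 0 -0.05 5.46 -0.05 91.9;0 0 0 -0.05 5.46 -0.05 91.9")

```text
clock: 2.2
tool_pos: [0.6347, -0.1799, 0.0397]
eef_rot: [[-0.998, 0.004, 0.071], [-0.071, -0.002, -0.998], [-0.003, -1.0, 0.002]]
force: [0.0, -0.4, 0.5]
width: 0.0916
```

carry_out(rows="0 0 0 0 0 0 50;0 0 0 0 0 0 50;0 0 0 0 0 0 50;0 0 0 0 0 0 50;0 0 0 0 0 0 50;0 0 0 0 0 0 50;0 0 0 0 0 0 50;0 0 0 0 0 0 50", newtons=20)

```text
clock: 2.87
tool_pos: [0.634, -0.1786, 0.0376]
eef_rot: [[-0.997, 0.001, 0.072], [-0.072, -0.001, -0.997], [-0.001, -1.0, 0.001]]
force: [-0.9, -0.8, 4.9]
width: 0.0603
```

```bash
python3 mv.py .6333 -.178 .2 -85.9
```

```text
2.8667 [ 0.634  -0.1786  0.0376] -85.874888907802 [ 0.0011 -0.0009 -1.    ] F [-0.9448 -0.809   4.8671] w 0.060332177225359204 j [-0.4575  0.5566  1.4756 -0.0004  1.108   1.0415]
ROW [-0.009  0.004 -0.01 ] [ 0.017 -5.414 -0.017]
```

carry_out(rows="0 0 0 0 -1.3 0 50;0 0 0 0 -2.6 0 50;0 0 0 0 -4 0 50;0 0 0 0 -4 0 50;0 0 0 0 -4 0 50;0 0 0 0 -4 0 50")

```text
clock: 3.37
tool_pos: [0.6321, -0.1773, 0.1542]
eef_rot: [[-0.997, -0.004, 0.072], [-0.072, 0.002, -0.997], [0.004, -1.0, -0.002]]
force: [-0.2, 0.1, -4.9]
width: 0.0597
```

```bash
python3 mv.py .555 .246 .15 -106.8
```

```text
3.3667 [ 0.6321 -0.1773  0.1542] -85.87198610766036 [-0.0039  0.0021 -1.    ] F [-0.1983  0.0795 -4.8642] w 0.059652363207729445 j [-0.4572  0.4225  1.4123  0.0002  1.3112  1.0415]
ROW [0.016 3.488 0.039] [  1.546   0.179 -14.257]
```

carry_out(rows="0 3.48 0 1.54 0 -14.26 50;0 3.48 0 1.54 0 -14.26 50;0 3.48 0 1.54 0 -14.26 50;0 3.48 0 1.54 0 -14.26 50;0 3.48 0 1.54 0 -14.26 50;0 3.48 0 1.54 0 -14.26 50;0 3.48 0 1.54 0 -14.26 50;0 3.48 0 1.54 0 -14.26 50;0 3.48 0 1.54 0 -14.26 50;0 3.48 0 1.54 0 -14.26 50;0 3.48 0 1.54 0 -14.26 50;0 3.48 0 1.54 0 -14.26 50")

```text
clock: 4.37
tool_pos: [0.5531, 0.2484, 0.1528]
eef_rot: [[-0.959, -0.007, -0.284], [0.284, -0.0, -0.959], [0.007, -1.0, 0.002]]
force: [0.3, -0.5, -5.6]
width: 0.0598
```

carry_out(rows="0 0 0 0 0 0 50;0 0 0 0 0 0 50;0 0 0 0 0 0 50")

```text
clock: 4.62
tool_pos: [0.5565, 0.2436, 0.1555]
eef_rot: [[-0.957, -0.002, -0.29], [0.29, -0.001, -0.957], [0.002, -1.0, 0.001]]
force: [-0.5, -0.6, -5.2]
width: 0.06
```

```bash
python3 mv.py .555 .246 .15 -106.8;  python3 -c "
from h import *
snap('wrist','w2');s=snap('top','t2');cv2.imwrite('pics/t2c.png',cv2.resize(s['frame'][150:330,150:350],None,fx=3,fy=3)[:,:,::-1])
s=snap('side','s2');cv2.imwrite('pics/s2c.png',cv2.resize(s['frame'][100:280,180:420],None,fx=3,fy=3)[:,:,::-1])"
```

```text
4.6167 [0.5565 0.2436 0.1555] -106.86595480774751 [-0.002  -0.0009 -1.    ] F [-0.5189 -0.6277 -5.1795] w 0.05995204576473149 j [ 0.2141  0.299   1.5677 -0.0004  1.277   2.0794]
ROW [-0.013 -0.011  0.016] [ 0.07   0.182 -0.063]
```

View pics/w2.png

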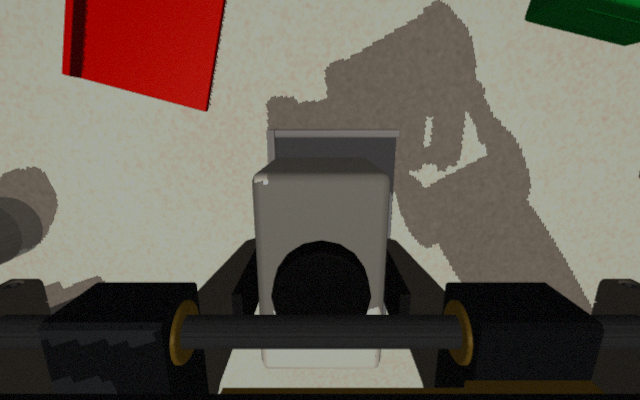

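View pics/s2c.png

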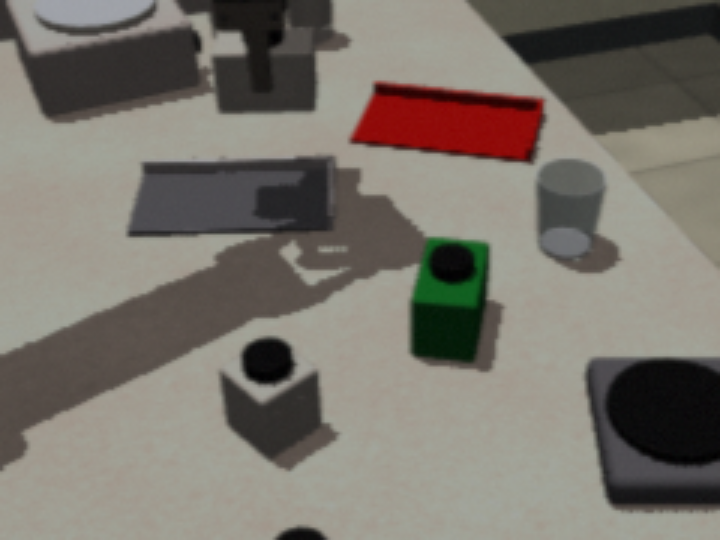

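Run:
```python
from h import *
s=load('w2');c=s['frame'][118:190,258:408];cv2.imwrite('pics/w2c.png',cv2.resize(c,None,fx=5,fy=5,interpolation=cv2.INTER_NEAREST)[:,:,::-1])
g=cv2.cvtColor(s['frame'],cv2.COLOR_RGB2GRAY)
print(g[124:150,340]);print(g[124:150,300]);print(g[145,260:290]);print(g[150,380:405])
for u,v,z in((275,137,.02),(340,137.5,.02),(396,137.5,.02),(399,137,.02),(266,130,.02),(267,130,.02),(396,150,.006)): print(u,v,onplane(s,u,v,z))
```

```text
[ 99 100  95  96  92  85 101 112 113 110 111 109  97  75  61  60  57  60
  60  59  61  58  59  62  62  59]
[ 92 100  98  98  90  80  92 113 112 112 107 106  96  77  58  60  58  56
  60  59  59  55  59  58  58  59]
[164 165 165 165 164 165 162 122 106 108 106 104 108 110  82  54  52  56
  60  59  62  57  58  59  57  57  59  60  61  58]
[ 60  58  59  58  60  58  59  62  58  61  61  58  55  59  57  71  92  99
  95  94  98 100 105 102  99]
275 137 [0.62595464 0.26551983 0.02      ]
340 137.5 [0.60824857 0.20864773 0.02      ]
396 137.5 [0.59334992 0.15949365 0.02      ]
399 137 [0.59298887 0.15675718 0.02      ]
266 130 [0.63423008 0.27133256 0.02      ]
267 130 [0.63396593 0.27046097 0.02      ]
396 150 [0.5801994  0.15929507 0.006     ]
```

View pics/w2c.png

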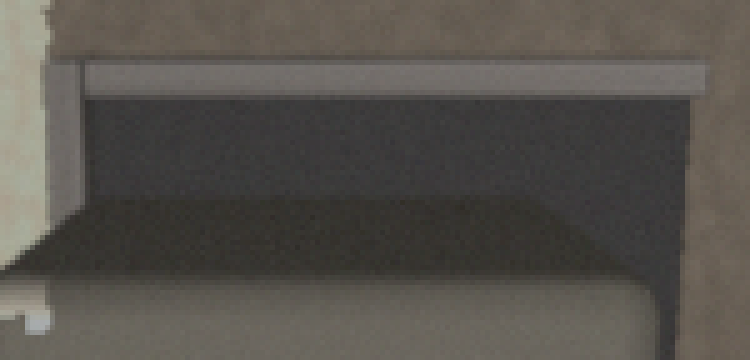

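carry_out(rows="0 0 0 0 1.2 0 50;0 0 0 0 2.4 0 50;0 0 0 0 3.4 0 50;0 0 0 0 3.6 0 50;0 0 0 0 3.6 0 50;0 0 0 0 3.6 0 50")

```text
clock: 5.27
tool_pos: [0.558, 0.2452, 0.0502]
eef_rot: [[-0.957, 0.002, -0.289], [0.289, 0.001, -0.957], [-0.002, -1.0, -0.001]]
force: [0.8, 1.0, -4.7]
width: 0.0602
```

```bash
python3 mv.py .5565 .2436 .0436 -106.8
```

```text
5.2667 [0.558  0.2452 0.0502] -106.79136922942293 [ 0.0023  0.0006 -1.    ] F [ 0.8309  0.9814 -4.6939] w 0.06021862361485194 j [0.2159 0.4281 1.6286 0.0001 1.0826 2.0798]
ROW [ 0.011  0.001 -0.019] [0.032 0.22  0.064]
```

carry_out(rows="0 0 0 0 0.1 0 50;0 0 0 0 0.18 0 50;0 0 0 0 0.18 0 50;0 0 0 0 0.18 0 50")

```text
clock: 5.6
tool_pos: [0.5571, 0.2454, 0.044]
eef_rot: [[-0.958, 0.001, -0.288], [0.288, 0.0, -0.958], [-0.001, -1.0, -0.001]]
force: [-0.2, 0.3, -4.2]
width: 0.0601
```

carry_out(rows="0 0 0 0 0.03 0 50;0 0 0 0 0.06 0 50;0 0 0 0 0.06 0 50")

```text
clock: 5.85
tool_pos: [0.5576, 0.2454, 0.0435]
eef_rot: [[-0.958, 0.002, -0.288], [0.288, -0.0, -0.958], [-0.002, -1.0, -0.0]]
force: [-2.3, 0.2, 6.0]
width: 0.0597
```

carry_out(rows="0 0 0 0 -0.02 -0.09 50;0 0 0 0 -0.02 -0.18 50;0 0 0 0 -0.02 -0.25 50;0 0 0 0 -0.02 -0.25 50")

```text
clock: 6.18
tool_pos: [0.5599, 0.2525, 0.0435]
eef_rot: [[-0.958, 0.002, -0.288], [0.288, -0.001, -0.958], [-0.002, -1.0, -0.0]]
force: [-2.0, -1.8, 5.6]
width: 0.0598
```

carry_out(rows="0 0 0 0 0 -0.04 50;0 0 0 0 0 -0.08 50;0 0 0 0 0 -0.08 50")

```text
clock: 6.43
tool_pos: [0.5606, 0.2545, 0.0434]
eef_rot: [[-0.958, 0.002, -0.288], [0.288, -0.001, -0.958], [-0.002, -1.0, 0.0]]
force: [-1.3, -4.1, 5.9]
width: 0.0599
```

carry_out(rows="0 0 0 0 0 -0.03 50;0 0 0 0 0 -0.06 50;0 0 0 0 0 -0.06 50")

```text
clock: 6.68
tool_pos: [0.5609, 0.2554, 0.0435]
eef_rot: [[-0.958, 0.001, -0.288], [0.288, -0.002, -0.958], [-0.002, -1.0, 0.002]]
force: [-3.0, -6.9, 7.6]
width: 0.0601
```

carry_out(rows="0 0 0 0 0 -0.02 50;0 0 0 0 0 -0.04 50;0 0 0 0 0 -0.04 50")

```text
clock: 6.93
tool_pos: [0.5609, 0.2555, 0.0435]
eef_rot: [[-0.958, -0.0, -0.288], [0.288, -0.004, -0.958], [-0.001, -1.0, 0.004]]
force: [-5.2, -11.2, 10.5]
width: 0.0598
```

carry_out(rows="0 0 0 -0.08 -0.02 0.04 50;0 0 0 -0.16 -0.02 0.04 50;0 0 0 -0.22 -0.02 0.04 50;0 0 0 -0.22 -0.02 0.04 50")

```text
clock: 7.27
tool_pos: [0.5641, 0.2545, 0.0435]
eef_rot: [[-0.958, -0.006, -0.288], [0.288, -0.001, -0.958], [0.006, -1.0, 0.003]]
force: [-12.5, -4.4, 13.3]
width: 0.0596
```

carry_out(rows="0 0 0 -0.04 0 0 50;0 0 0 -0.08 0 0 50;0 0 0 -0.08 0 0 50")

```text
clock: 7.52
tool_pos: [0.5659, 0.2539, 0.0435]
eef_rot: [[-0.958, -0.007, -0.288], [0.288, -0.001, -0.958], [0.006, -1.0, 0.003]]
force: [-14.4, -4.4, 13.9]
width: 0.0596
```

carry_out(rows="0 0 0 0 -0.04 0 50;0 0 0 0 -0.06 0 50;0 0 0 0 -0.06 0 50")

```text
clock: 7.77
tool_pos: [0.5668, 0.2536, 0.0434]
eef_rot: [[-0.958, -0.004, -0.288], [0.288, -0.001, -0.958], [0.004, -1.0, 0.002]]
force: [-5.3, -3.1, -0.1]
width: 0.0599
```

carry_out(rows="0 0 0 -0.04 0 0 50;0 0 0 -0.06 0 0 50;0 0 0 -0.06 0 0 50")

```text
clock: 8.02
tool_pos: [0.5671, 0.2536, 0.0436]
eef_rot: [[-0.957, -0.008, -0.288], [0.289, -0.001, -0.957], [0.007, -1.0, 0.003]]
force: [-11.1, -2.2, 5.4]
width: 0.0599
```

carry_out(rows="0 0 0 -0.03 0 0 50;0 0 0 -0.06 0 0 50;0 0 0 -0.06 0 0 50")

```text
clock: 8.27
tool_pos: [0.5673, 0.2535, 0.0437]
eef_rot: [[-0.957, -0.012, -0.288], [0.288, -0.0, -0.957], [0.011, -1.0, 0.003]]
force: [-17.6, -1.7, 10.3]
width: 0.0603
```

carry_out(rows="0 0 0 0.05 0 0 50;0 0 0 0.09 0 0 50;0 0 0 0.09 0 0 50;0 0 0 0.09 0 0 90;0 0 0 0.09 0 0 90;0 0 0 0.09 0 0 90;0 0 0 0.09 0 0 90;0 0 0 0.09 0 0 90")

```text
clock: 8.93
tool_pos: [0.5701, 0.2538, 0.0449]
eef_rot: [[-0.958, 0.001, -0.288], [0.288, 0.0, -0.958], [-0.001, -1.0, -0.001]]
force: [-0.9, -0.2, -0.6]
width: 0.0895
```

carry_out(rows="0 0 0 0 -1.2 0 90;0 0 0 0 -2.4 0 90;0 0 0 0 -3.6 0 90;0 0 0 0 -4 0 90;0 0 0 0 -4 0 90;0 0 0 0 -4 0 90")

```text
clock: 9.43
tool_pos: [0.5697, 0.2536, 0.1643]
eef_rot: [[-0.958, 0.001, -0.288], [0.288, 0.0, -0.958], [-0.001, -1.0, -0.0]]
force: [-0.6, -0.2, -0.1]
width: 0.0898
```

```bash
python3 mv.py .5565 .2436 .0436 -106.8;  python3 -c "
from h import *
s=snap('wrist','w3')
s=snap('side','s3');cv2.imwrite('pics/s3c.png',cv2.resize(s['frame'][100:250,180:380],None,fx=4,fy=4)[:,:,::-1])"
```

```text
9.4333 [0.5697 0.2536 0.1643] -106.76095614825448 [ 0.0006  0.0002 -1.    ] F [-0.5592 -0.2461 -0.1238] w 0.08978031397279547 j [0.2253 0.3281 1.5134 0.0001 1.2995 2.0886]
ROW [ 0.004  0.007 -0.005] [0.326 4.023 0.447]
```

View pics/w3.png

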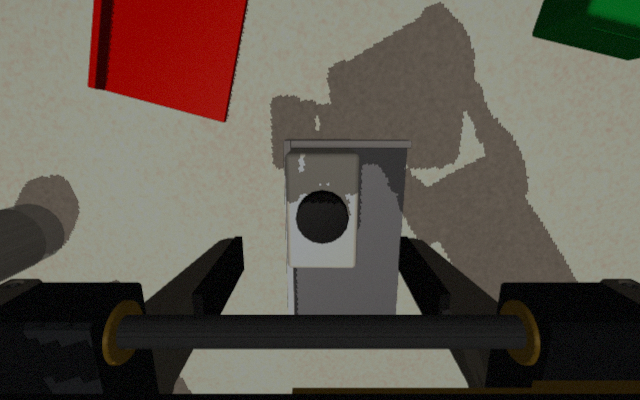

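View pics/s3c.png

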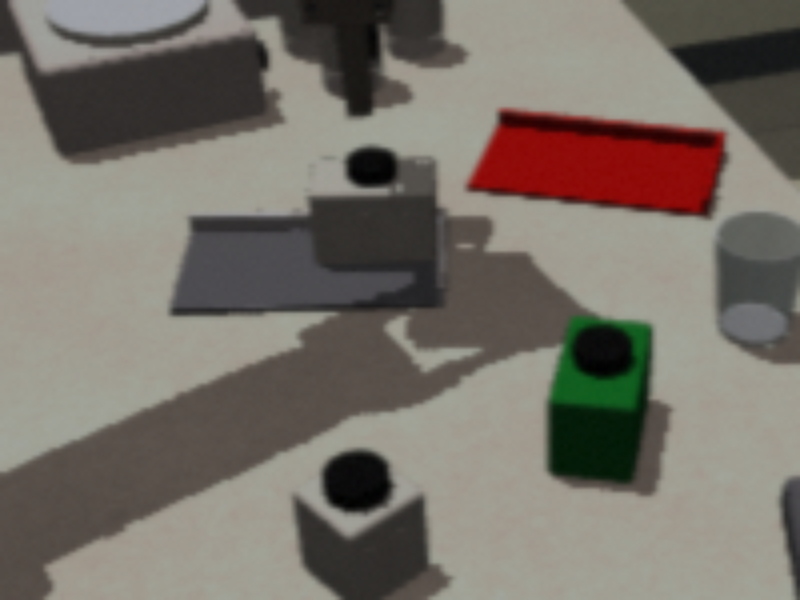

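```bash
cat > chk.py <<'E'
from h import *
C=np.array([.6258,.2657]);a=np.radians(163.15);X=np.array([np.cos(a),np.sin(a)]);Y=np.array([X[1],-X[0]])*1.0
Y=np.array([np.cos(a+np.pi/2),np.sin(a+np.pi/2)])
def bf(p): d=np.asarray(p)[:2]-C; return np.array([d@X,d@Y])*1000
E
python3 - <<'E'
from chk import *
s=load('w3')
c=s['frame'][130:280,270:420];cv2.imwrite('pics/w3c.png',cv2.resize(c,None,fx=4,fy=4,interpolation=cv2.INTER_NEAREST)[:,:,::-1])
g=cv2.cvtColor(s['frame'],cv2.COLOR_RGB2GRAY)
print(g[136:165,330]);print(g[220,280:300]);print(g[220,350:365]);print(g[258:275,320])
E
```

```text
[84 85 78 59 62 92 98 98 97 94 89 72 41 44 40 49 44 58 73 80 85 91 92 96
 95 93 94 95 93]
[147 150 148 148 149 128 110 118 134 145 150 152 152 153 150 135  71  27
  31  30]
[153 151 150 150 144 131 116  69  50  48  51  84  91  92  90]
[153 150 152 152 149 152 150 151 145 123  89  92  88  86  88  89  89]
```

View pics/w3c.png

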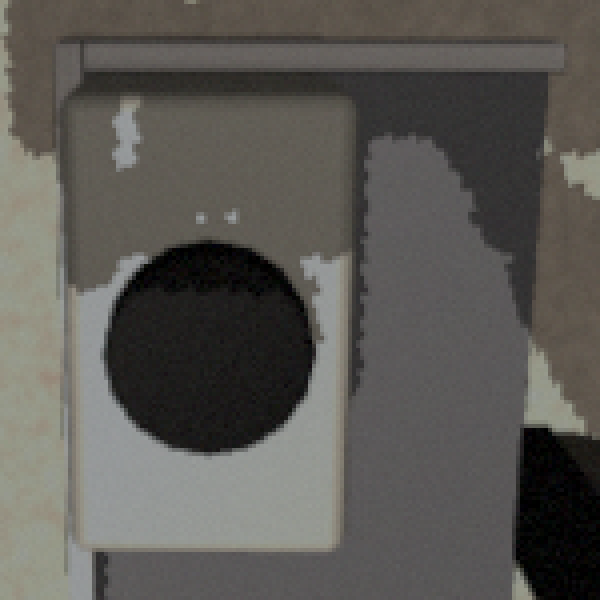

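Run:
```python
from chk import *
np.set_printoptions(precision=2,suppress=True)
s=load('w3')
P=lambda px,z:bf(onplane(s,px[0]/4+270-.4,px[1]/4+130-.4,z))
print('inner corner',P((82,70),.02),'lip right end',P((565,70),.02),P((560,42),.02))
for n,p in dict(TL=(68,97),TR=(355,97),BL=(76,547),BR=(342,549)).items(): print(n,P(p,.074))
D=cloud(s);print('cap',P((210,347),.089))
print('body bottom TR',P((368,98),.006))
t=load('s3')
```

```text
inner corner [-0.37 -0.88] lip right end [ -0.56 114.02] [ -7.09 112.35]
TL [0.83 1.38]
TR [ 0.74 57.93]
BL [97.46  0.59]
BR [97.83 58.25]
cap [47.7  29.43]
body bottom TR [ 7.46 69.17]
```

carry_out(rows="0 0 0 0 1.3 0 91.5;0 0 0 0 2.6 0 91.5;0 0 0 0 3.8 0 91.5;0 0 0 0 4.2 0 91.5;0 0 0 0 4.2 0 91.5;0 0 0 0 4.2 -0.2 91.5;0 0 0 0 4.2 -0.35 91.5;0 0 0 0 4.2 -0.42 91.5;0 0 0 0 4.2 -0.42 91.5")

```text
clock: 10.28
tool_pos: [0.575, 0.2668, 0.041]
eef_rot: [[-0.958, 0.004, -0.288], [0.288, 0.001, -0.958], [-0.004, -1.0, -0.002]]
force: [0.3, 0.1, 0.9]
width: 0.0913
```

carry_out(rows="0 0 0 0 0 -0.04 91.5;0 0 0 0 0 -0.08 91.5;0 0 0 0 0 -0.08 91.5")

```text
clock: 10.53
tool_pos: [0.5743, 0.2678, 0.0392]
eef_rot: [[-0.958, 0.001, -0.288], [0.288, -0.0, -0.958], [-0.001, -1.0, 0.0]]
force: [-0.6, -0.9, -0.8]
width: 0.0914
```

carry_out(rows="0 0 0 0 0 -0.05 91.5;0 0 0 0 0 -0.1 91.5;0 0 0 0 0 -0.1 91.5")

```text
clock: 10.78
tool_pos: [0.5742, 0.268, 0.039]
eef_rot: [[-0.958, -0.003, -0.288], [0.288, -0.006, -0.958], [0.001, -1.0, 0.006]]
force: [-3.8, -10.7, 8.0]
width: 0.0919
```

carry_out(rows="0 0 0 0 0 -0.02 91.5;0 0 0 0 0 -0.04 91.5;0 0 0 0 0 -0.04 91.5")

```text
clock: 11.03
tool_pos: [0.5742, 0.2681, 0.039]
eef_rot: [[-0.958, -0.004, -0.288], [0.288, -0.007, -0.958], [0.001, -1.0, 0.008]]
force: [-5.0, -14.6, 9.5]
width: 0.0917
```

carry_out(rows="0 0 0 0 0 0.3 91.5;0 0 0 0 0 0.6 91.5;0 0 0 0 -1 0.6 91.5;0 0 0 0 -2.3 0.6 91.5;0 0 0 0 -3.6 0.6 91.5;0 0 0 0 -4 0.6 91.5;0 0 0 0 -4 0.6 91.5")

```text
clock: 11.62
tool_pos: [0.5727, 0.2555, 0.1636]
eef_rot: [[-0.957, 0.009, -0.288], [0.288, 0.003, -0.958], [-0.008, -1.0, -0.005]]
force: [0.2, -0.8, 0.4]
width: 0.0917
```

```bash
python3 mv.py .4688 -.105 .16 -64.95;  python3 -c "
from h import *
s=snap('wrist','w4')
c=s['frame'][130:280,270:420];cv2.imwrite('pics/w4c.png',cv2.resize(c,None,fx=4,fy=4,interpolation=cv2.INTER_NEAREST)[:,:,::-1])"
```

```text
11.6167 [0.5727 0.2555 0.1636] -106.75930968853312 [ 0.0091  0.0028 -1.    ] F [ 0.1823 -0.7997  0.4447] w 0.09172949171625418 j [0.2268 0.3307 1.5115 0.0007 1.2899 2.09  ]
ROW [ 0.02  -6.968 -0.091] [-0.147  0.056 12.504]
```

View pics/w4c.png

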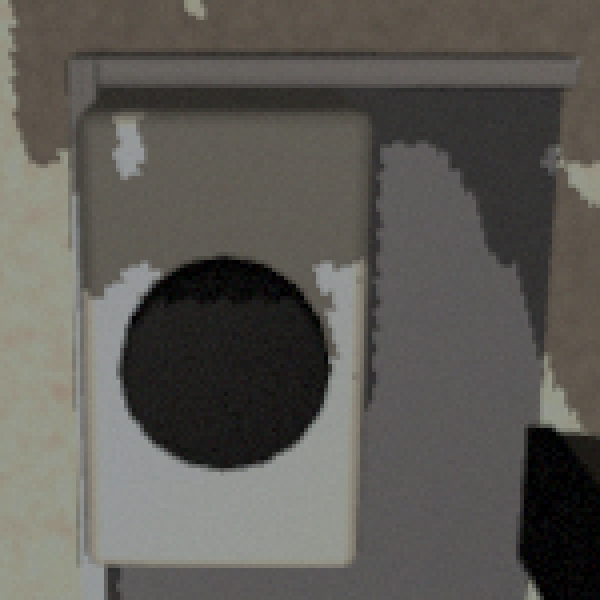

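The crop shows the oblong flush on both lips and squarely aligned, as far as I can see. Now the square one.

carry_out(rows="0 -6.97 0 -0.15 0 12.5 91.5;0 -6.97 0 -0.15 0 12.5 91.5;0 -6.97 0 -0.15 0 12.5 91.5;0 -6.97 0 -0.15 0 12.5 91.5;0 -6.97 0 -0.15 0 12.5 91.5;0 -6.97 0 -0.15 0 12.5 91.5;0 -6.97 0 -0.15 0 12.5 91.5;0 -6.97 0 -0.15 0 12.5 91.5;0 -6.97 0 -0.15 0 12.5 91.5;0 -6.97 0 -0.15 0 12.5 91.5;0 -6.97 0 -0.15 0 12.5 91.5;0 -6.97 0 -0.15 0 12.5 91.5")

```text
clock: 12.67
tool_pos: [0.4646, -0.1054, 0.1563]
eef_rot: [[-0.907, -0.003, 0.421], [-0.421, 0.003, -0.907], [0.002, -1.0, -0.004]]
force: [1.2, -0.4, 0.1]
width: 0.0914
```

carry_out(rows="0 0 0 0 0 0 91.5;0 0 0 0 0 0 91.5;0 0 0 0 0 0 91.5")

```text
clock: 12.92
tool_pos: [0.4661, -0.1043, 0.1579]
eef_rot: [[-0.905, -0.001, 0.425], [-0.425, 0.001, -0.905], [0.0, -1.0, -0.001]]
force: [-0.0, 0.3, -1.2]
width: 0.0917
```

```bash
python3 mv.py .4688 -.105 .037 -64.95;  python3 -c "
from h import *
s=snap('wrist','w5')"
```

```text
12.9167 [ 0.4661 -0.1043  0.1579] -64.81846358384226 [-0.0008  0.0007 -1.    ] F [-0.0115  0.2699 -1.2343] w 0.09174369565460479 j [-0.474  -0.0359  1.9326  0.0003  1.2458  0.6572]
ROW [0.009 0.022 0.004] [-0.073  4.031  0.064]
```

View pics/w5.png

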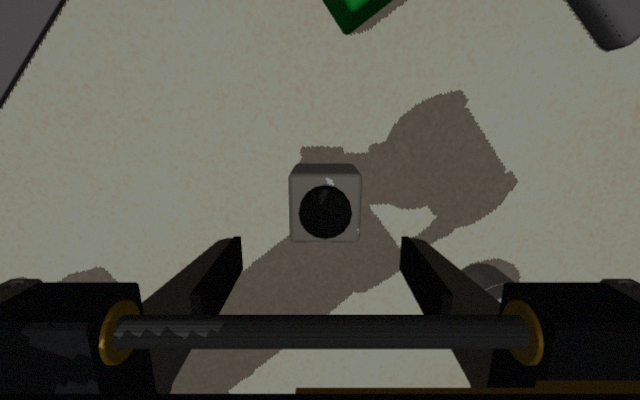

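The square canister is centred (cap at (325,212)) and aligned with the jaws. Descend and grip.

carry_out(rows="0 0 0 -0.07 1.3 0.06 91.5;0 0 0 -0.07 2.6 0.06 91.5;0 0 0 -0.07 3.6 0.06 91.5;0 0 0 -0.07 4.03 0.06 91.5;0 0 0 -0.07 4.03 0.06 91.5;0 0 0 -0.07 4.03 0.06 91.5;0 0 0 -0.07 4.03 0.06 91.5")

```text
clock: 13.55
tool_pos: [0.47, -0.1066, 0.039]
eef_rot: [[-0.906, 0.002, 0.424], [-0.424, -0.001, -0.906], [-0.002, -1.0, 0.002]]
force: [0.3, -1.1, 0.5]
width: 0.0917
```

carry_out(rows="0 0 0 0 0 0 50;0 0 0 0 0 0 50;0 0 0 0 0 0 50;0 0 0 0 0 0 50;0 0 0 0 0 0 50;0 0 0 0 0 0 50;0 0 0 0 0 0 50;0 0 0 0 0 0 50", newtons=20)

```text
clock: 14.22
tool_pos: [0.4689, -0.1065, 0.038]
eef_rot: [[-0.906, 0.0, 0.424], [-0.424, -0.0, -0.906], [-0.0, -1.0, 0.0]]
force: [-1.1, 0.5, 3.7]
width: 0.06
```

carry_out(rows="0 0 0 0 -1.3 0 50;0 0 0 0 -2.6 0 50;0 0 0 0 -4 0 50;0 0 0 0 -4 0 50;0 0 0 0 -4 0 50;0 0 0 0 -4 0 50")

```text
clock: 14.72
tool_pos: [0.4678, -0.106, 0.1562]
eef_rot: [[-0.906, -0.002, 0.424], [-0.424, 0.001, -0.906], [0.001, -1.0, -0.002]]
force: [-0.6, 0.3, -2.1]
width: 0.0599
```

```bash
python3 - <<'E'
from chk import *
t=C+.145*X+.04*Y; print(t)
E
python3 mv.py .4755 .2696 .155 -106.85
```

```text
[0.47543061 0.26944805]
14.7167 [ 0.4678 -0.106   0.1562] -64.93861448028937 [-0.0021  0.001  -1.    ] F [-0.607   0.2612 -2.0647] w 0.059931656078515666 j [-0.4753 -0.0272  1.9279 -0.0001  1.2432  0.6581]
ROW [0.011 6.985 0.02 ] [ -5.536   0.052 -11.231]
```

carry_out(rows="0 6.98 0 -5.54 0 -11.23 50;0 6.98 0 -5.54 0 -11.23 50;0 6.98 0 -5.54 0 -11.23 50;0 6.98 0 -5.54 0 -11.23 50;0 6.98 0 -5.54 0 -11.23 50;0 6.98 0 -5.54 0 -11.23 50;0 6.98 0 -5.54 0 -11.23 50;0 6.98 0 -5.54 0 -11.23 50;0 6.98 0 -5.54 0 -11.23 50;0 6.98 0 -5.54 0 -11.23 50;0 6.98 0 -5.54 0 -11.23 50;0 6.98 0 -5.54 0 -11.23 50")

```text
clock: 15.72
tool_pos: [0.4743, 0.2702, 0.1544]
eef_rot: [[-0.958, -0.005, -0.286], [0.286, -0.002, -0.958], [0.005, -1.0, 0.003]]
force: [-0.5, -0.8, -2.3]
width: 0.0599
```

carry_out(rows="0 0 0 0 0 0 50;0 0 0 0 0 0 50;0 0 0 0 0 0 50")

```text
clock: 15.97
tool_pos: [0.4763, 0.2679, 0.1567]
eef_rot: [[-0.957, -0.002, -0.291], [0.291, -0.001, -0.957], [0.001, -1.0, 0.001]]
force: [1.2, 0.1, -1.3]
width: 0.06
```

```bash
python3 mv.py .4755 .2696 .0435 -106.85;  python3 -c "
from h import *
s=snap('wrist','w6')"
```

```text
15.9667 [0.4763 0.2679 0.1567] -106.92434280766783 [-0.0015 -0.0006 -1.    ] F [ 1.1625  0.0502 -1.3048] w 0.05997815842162248 j [ 0.2912  0.1458  1.7454 -0.0002  1.252   2.1574]
ROW [-0.01  -0.012  0.012] [ 0.038  3.775 -0.051]
```

View pics/w6.png

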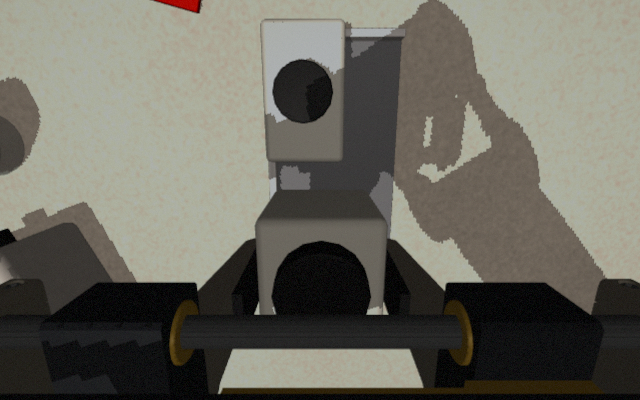

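carry_out(rows="0 0 0 0 1.2 0 50;0 0 0 0 2.4 0 50;0 0 0 0 3.4 0 50;0 0 0 0 3.65 0 50;0 0 0 0 3.65 0 50;0 0 0 0 3.65 0 50;0 0 0 0 3.65 0 50")

```text
clock: 16.6
tool_pos: [0.4781, 0.2693, 0.0498]
eef_rot: [[-0.957, 0.003, -0.29], [0.29, 0.001, -0.957], [-0.003, -1.0, -0.002]]
force: [0.2, -1.2, -2.4]
width: 0.0598
```

carry_out(rows="0 0 0 0 0.06 0 50;0 0 0 0 0.12 0 50;0 0 0 0 0.12 0 50")

```text
clock: 16.85
tool_pos: [0.4768, 0.2693, 0.0448]
eef_rot: [[-0.957, 0.001, -0.289], [0.289, 0.0, -0.957], [-0.001, -1.0, -0.0]]
force: [-0.4, 0.1, -2.4]
width: 0.0597
```

carry_out(rows="0 0 0 0 0.03 0 50;0 0 0 0 0.06 0 50;0 0 0 0 0.06 0 50")

```text
clock: 17.1
tool_pos: [0.4771, 0.2693, 0.0435]
eef_rot: [[-0.957, 0.001, -0.289], [0.289, 0.0, -0.957], [-0.001, -1.0, -0.0]]
force: [-1.0, -0.5, 3.2]
width: 0.0601
```

carry_out(rows="0 0 0 0 0 -0.1 50;0 0 0 0 0 -0.2 50;0 0 0 0 0 -0.28 50;0 0 0 0 0 -0.28 50")

```text
clock: 17.43
tool_pos: [0.4797, 0.2773, 0.0434]
eef_rot: [[-0.957, 0.001, -0.289], [0.289, -0.0, -0.957], [-0.001, -1.0, 0.0]]
force: [-0.7, -3.3, 6.4]
width: 0.0599
```

carry_out(rows="0 0 0 0 0 -0.04 50;0 0 0 0 0 -0.08 50;0 0 0 0 0 -0.08 50")

```text
clock: 17.68
tool_pos: [0.4803, 0.2793, 0.0434]
eef_rot: [[-0.957, 0.001, -0.289], [0.289, -0.001, -0.957], [-0.001, -1.0, 0.001]]
force: [-0.5, -3.5, 6.1]
width: 0.0598
```

carry_out(rows="0 0 0 0 0 -0.03 50;0 0 0 0 0 -0.06 50;0 0 0 0 0 -0.06 50")

```text
clock: 17.93
tool_pos: [0.4804, 0.2799, 0.0434]
eef_rot: [[-0.957, -0.0, -0.289], [0.289, -0.003, -0.957], [-0.0, -1.0, 0.003]]
force: [-3.1, -8.8, 8.7]
width: 0.0599
```

carry_out(rows="0 0 0 -0.1 -0.03 0.03 50;0 0 0 -0.2 -0.03 0.03 50;0 0 0 -0.3 -0.03 0.03 50;0 0 0 -0.36 -0.03 0.03 50;0 0 0 -0.36 -0.03 0.03 50")

```text
clock: 18.35
tool_pos: [0.4893, 0.2771, 0.0434]
eef_rot: [[-0.957, -0.003, -0.289], [0.289, -0.001, -0.957], [0.003, -1.0, 0.001]]
force: [-5.0, -2.9, 5.9]
width: 0.0598
```

carry_out(rows="0 0 0 -0.04 0 0 50;0 0 0 -0.08 0 0 50;0 0 0 -0.08 0 0 50")

```text
clock: 18.6
tool_pos: [0.4908, 0.2767, 0.0434]
eef_rot: [[-0.957, -0.005, -0.289], [0.289, -0.0, -0.957], [0.004, -1.0, 0.002]]
force: [-7.6, -1.6, 8.3]
width: 0.0606
```

carry_out(rows="0 0 0 -0.03 0 0 50;0 0 0 -0.06 0 0 50;0 0 0 -0.06 0 0 50")

```text
clock: 18.85
tool_pos: [0.491, 0.2766, 0.0433]
eef_rot: [[-0.957, -0.008, -0.289], [0.289, 0.0, -0.957], [0.008, -1.0, 0.002]]
force: [-13.5, -0.5, 12.7]
width: 0.0597
```

carry_out(rows="0 0 0 -0.03 -0.02 0 50;0 0 0 -0.06 -0.02 0 50;0 0 0 -0.06 -0.02 0 50")

```text
clock: 19.1
tool_pos: [0.4911, 0.2765, 0.0433]
eef_rot: [[-0.957, -0.011, -0.29], [0.29, 0.001, -0.957], [0.011, -1.0, 0.003]]
force: [-17.1, 1.6, 11.6]
width: 0.0596
```

carry_out(rows="0 0 0 0.06 0 0 50;0 0 0 0.12 0 0 50;0 0 0 0.12 0 0 50;0 0 0 0.12 0 0 91.5;0 0 0 0.12 0 0 91.5;0 0 0 0.12 0 0 91.5;0 0 0 0.12 0 0 91.5;0 0 0 0.12 0 0 91.5")

```text
clock: 19.77
tool_pos: [0.4932, 0.2767, 0.0445]
eef_rot: [[-0.957, 0.001, -0.29], [0.29, 0.0, -0.957], [-0.001, -1.0, -0.001]]
force: [-0.0, 0.7, -0.5]
width: 0.0906
```

carry_out(rows="0 0 0 0 -1.2 0 91.5;0 0 0 0 -2.4 0 91.5;0 0 0 0 -3.6 0 91.5;0 0 0 0 -4 0 91.5;0 0 0 0 -4 0 91.5;0 0 0 0 -4 0 91.5")

```text
clock: 20.27
tool_pos: [0.4927, 0.2766, 0.164]
eef_rot: [[-0.957, 0.001, -0.289], [0.289, 0.0, -0.957], [-0.001, -1.0, -0.0]]
force: [-0.7, 0.2, -0.8]
width: 0.0912
```

```bash
python3 mv.py .4755 .2696 .0435 -106.85;  python3 -c "
from h import *
s=snap('wrist','w7');s=snap('side','s7');cv2.imwrite('pics/s7c.png',cv2.resize(s['frame'][100:250,180:380],None,fx=4,fy=4)[:,:,::-1])"
```

```text
20.2667 [0.4927 0.2766 0.164 ] -106.82111339439417 [ 0.0007  0.0002 -1.    ] F [-0.7279  0.1538 -0.8293] w 0.09120300528053772 j [0.2977 0.1831 1.6881 0.     1.2697 2.1621]
ROW [ 0.004  0.005 -0.005] [0.484 4.016 0.391]
```

View pics/w7.png

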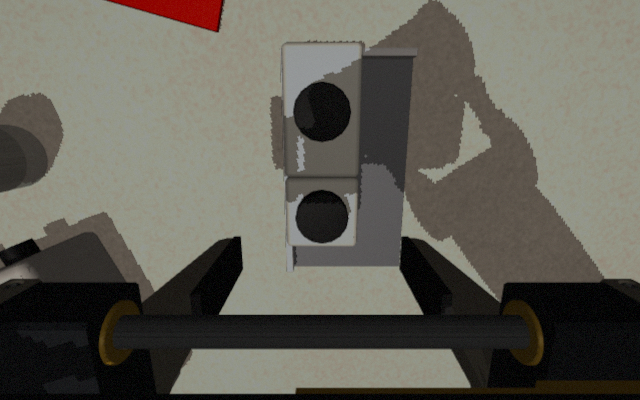

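View pics/s7c.png

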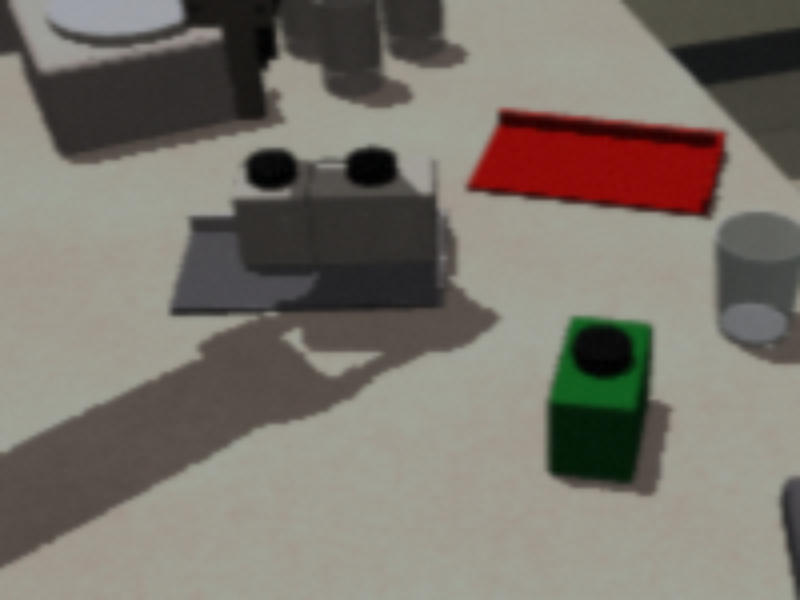

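Run:
```python
from chk import *
np.set_printoptions(precision=2,suppress=True)
s=load('w7');c=s['frame'][150:280,270:420];cv2.imwrite('pics/w7c.png',cv2.resize(c,None,fx=5,fy=5,interpolation=cv2.INTER_NEAREST)[:,:,::-1])
g=cv2.cvtColor(s['frame'],cv2.COLOR_RGB2GRAY)
print(g[165:195,310],g[165:195,350])
P=lambda u,v,z:bf(onplane(s,u,v,z))
for c in (305,340): 
  for v in (177,245): print(c,v,P(c,v,.074))
for v in (180,200,243): print(v,g[v,280:296],g[v,350:362])
print(P(283,45,.074),P(361,45,.074),P(285,176,.074),P(359.5,176,.074),P(287,245,.074),P(355.5,245,.074))
```

```text
[91 88 92 90 90 90 91 89 88 83 73 59 48 62 70 80 86 89 92 92 92 92 88 93
 90 89 85 59 14  0] [ 94  93  90  89  89  90  91  91  89  83  80  63  52  71  80  84  89  92
  93  93  94  91  90  92  90  91  91  91  90 114]
305 177 [99.45 16.03]
305 245 [157.8   15.31]
340 177 [99.44 44.11]
340 245 [157.78  45.06]
180 [151 152 149 122 142 119  78  74  77  79  81  77  75  77  81  82] [84 83 84 84 82 80 73 62 50 48 50 83]
200 [150 149 148 149 129 106  91  79  82  87  88  90  87  93  89 113] [149 149 151 149 149 137 124  82  52  49  83  92]
243 [148 151 148 144 146 123 143 138 130 142 147 150 152 151 150 149] [148 150 147 142 127 104  93  90  90  89  89  89]
[3.   1.28] [ 2.97 57.74] [98.66  0.  ] [98.62 59.73] [157.81   0.02] [157.77  58.23]
```

View pics/w7c.png

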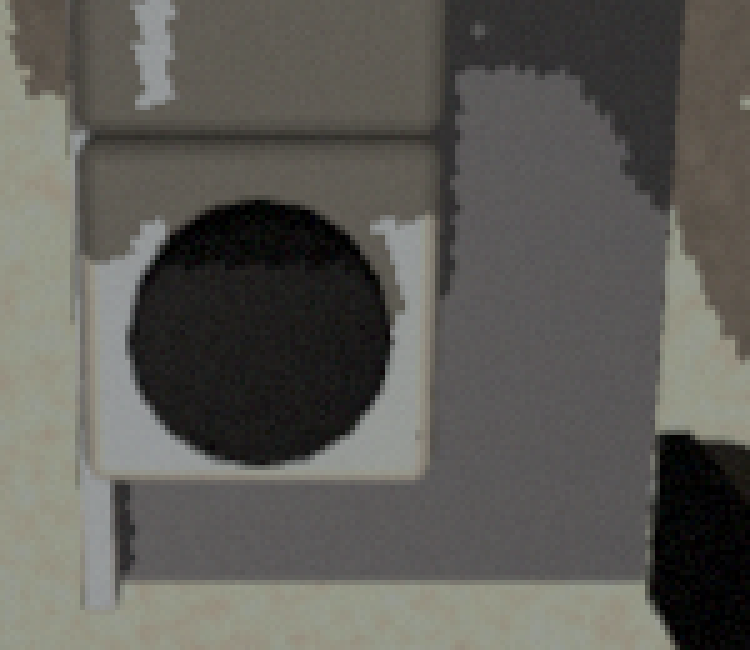

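carry_out(rows="0 0 0 0 1.3 0 91.5;0 0 0 0 2.6 0 91.5;0 0 0 0 3.8 0 91.5;0 0 0 0 4.15 0 91.5;0 0 0 0 4.15 0 91.5;0 0 0 0 4.15 -0.2 91.5;0 0 0 0 4.15 -0.35 91.5;0 0 0 0 4.15 -0.42 91.5;0 0 0 0 4.15 -0.42 91.5")

```text
clock: 21.12
tool_pos: [0.4981, 0.2898, 0.042]
eef_rot: [[-0.957, 0.004, -0.289], [0.289, 0.001, -0.957], [-0.004, -1.0, -0.003]]
force: [0.5, 1.0, -0.8]
width: 0.0917
```

carry_out(rows="0 0 0 0 0 -0.04 91.5;0 0 0 0 0 -0.1 91.5;0 0 0 0 0 -0.1 91.5")

```text
clock: 21.37
tool_pos: [0.4974, 0.2911, 0.0403]
eef_rot: [[-0.957, 0.0, -0.289], [0.289, -0.001, -0.957], [-0.001, -1.0, 0.001]]
force: [-0.8, -3.2, 1.2]
width: 0.092
```

carry_out(rows="0 0 0 0 0 -0.04 91.5;0 0 0 0 0 -0.08 91.5;0 0 0 0 0 -0.08 91.5")

```text
clock: 21.62
tool_pos: [0.4974, 0.2913, 0.0402]
eef_rot: [[-0.957, -0.002, -0.288], [0.288, -0.005, -0.957], [0.0, -1.0, 0.006]]
force: [-3.2, -11.6, 8.2]
width: 0.0921
```

carry_out(rows="0 0 0 0 0 0.3 91.5;0 0 0 0 0 0.6 91.5;0 0 0 0 -1.2 0.6 91.5;0 0 0 0 -2.4 0.6 30;0 0 0 0 -3 0.6 0;0 0 0 0 -3 0.6 0;0 0 0 0 -3 0.6 0")

```text
clock: 22.2
tool_pos: [0.4932, 0.2767, 0.1305]
eef_rot: [[-0.957, 0.002, -0.29], [0.29, 0.001, -0.957], [-0.002, -1.0, -0.002]]
force: [-0.4, 0.3, 0.6]
width: 0.0668
```

Run:
```python
from chk import *
t=C+.187*X+.03*Y; print(t)
import mv; mv.to(t[0],t[1],.045,-106.85); print(readout.state()['tool_pos'])
```

```text
[0.43813248 0.29119314]
ROW [ 0.019  0.002 -0.018] [1.901 2.848 0.073]
[0.49315354 0.27666906 0.13054602]
```

carry_out(rows="0 0 0 1 0 0.05 0;0 0 0 1.9 0 0.05 0;0 0 0 1.9 0 0.05 0;0 0 0 1.9 0 0.05 0;0 0 0 1.9 1 0.05 0;0 0 0 1.9 2 0.05 0;0 0 0 1.9 2.7 0.05 0;0 0 0 1.9 2.7 0.05 0;0 0 0 1.9 2.7 0.05 0")

```text
clock: 22.95
tool_pos: [0.4369, 0.2908, 0.0472]
eef_rot: [[-0.957, -0.003, -0.29], [0.29, -0.001, -0.957], [0.003, -1.0, 0.002]]
force: [-1.0, -0.1, 0.4]
width: 0.0069
```

carry_out(rows="0 0 0 -0.1 0 0 0;0 0 0 -0.2 0 0 0;0 0 0 -0.3 0 0 0;0 0 0 -0.4 0 0 0;0 0 0 -0.4 0 0 0")

```text
clock: 23.37
tool_pos: [0.4505, 0.2882, 0.0497]
eef_rot: [[-0.957, 0.002, -0.29], [0.29, 0.001, -0.957], [-0.002, -1.0, -0.001]]
force: [-0.2, -0.4, -0.0]
width: 0.0004
```

carry_out(rows="0 0 0 -0.05 0 0 0;0 0 0 -0.1 0 0 0;0 0 0 -0.1 0 0 0")

```text
clock: 23.62
tool_pos: [0.4522, 0.2873, 0.0488]
eef_rot: [[-0.957, 0.0, -0.289], [0.289, 0.0, -0.957], [-0.0, -1.0, -0.0]]
force: [-0.9, -1.1, -0.3]
width: 0.001
```

carry_out(rows="0 0 0 -0.04 0 0 0;0 0 0 -0.08 0 0 0;0 0 0 -0.08 0 0 0")

```text
clock: 23.87
tool_pos: [0.4536, 0.2867, 0.0486]
eef_rot: [[-0.957, -0.002, -0.289], [0.289, 0.0, -0.957], [0.002, -1.0, 0.0]]
force: [-3.0, -0.4, 2.9]
width: 0.0005
```

carry_out(rows="0 0 0 -0.04 0 0 0;0 0 0 -0.07 0 0 0;0 0 0 -0.07 0 0 0")

```text
clock: 24.12
tool_pos: [0.4537, 0.2867, 0.0486]
eef_rot: [[-0.957, -0.006, -0.289], [0.289, 0.001, -0.957], [0.006, -1.0, 0.001]]
force: [-11.0, 2.2, 9.0]
width: 0.0006
```

carry_out(rows="0 0 0 0.3 0 0 0;0 0 0 0.5 0 0 0;0 0 0 0.5 -1 0 0;0 0 0 0.5 -2.3 0 0;0 0 0 0.5 -3.6 0 0;0 0 0 0.5 -4 0 0;0 0 0 0.5 -4 0 0;0 0 0 0.5 -4 1.3 0;0 0 0 0.5 -4 2.6 0;0 0 0 0.5 -4 4 0;0 0 0 0.5 -4 5 0;0 0 0 0.5 -4 5 0")

```text
clock: 25.12
tool_pos: [0.3958, 0.1431, 0.1659]
eef_rot: [[-0.956, -0.005, -0.293], [0.293, -0.002, -0.956], [0.004, -1.0, 0.003]]
force: [-0.3, -0.5, 0.2]
width: 0.0002
```

```bash
python3 mv.py;  python3 -c "
from h import *
s=snap('top','t8');cv2.imwrite('pics/t8c.png',cv2.resize(s['frame'][90:310,180:490],None,fx=2.5,fy=2.5)[:,:,::-1])
P=cloud(s);z=P[...,2]
m=np.zeros(z.shape,bool);m[195:290,200:270]=(z>.062)[195:290,200:270]
vv,uu=np.nonzero(m);pts=np.array([onplane(s,u,v,.074)[:2] for u,v in zip(uu,vv)],np.float32)
b=cv2.minAreaRect(pts);print(b)
from chk import bf
print([bf(p) for p in cv2.boxPoints(b)])
print(np.nanmax(z[m]))
s=snap('side','s8');cv2.imwrite('pics/s8c.png',cv2.resize(s['frame'][100:250,180:380],None,fx=4,fy=4)[:,:,::-1])"
```

```text
25.1167 [0.3958 0.1431 0.1659] -107.04698835882007 [-0.0046 -0.0022 -1.    ] F [-0.2518 -0.5069  0.1515] w 0.00017162830455580988 j [ 0.0595 -0.2037  2.0679 -0.002   1.2821  1.9284]
((0.5234561562538147, 0.2628450393676758), (0.07126140594482422, 0.191726952791214), 77.24717712402344)
[array([190.19505251,  74.78741106]), array([-1.04187836, 61.08886867]), array([ 4.04964075, -9.99040685]), array([195.28657162,   3.70813554])]
0.290228885856465
```

View pics/t8c.png

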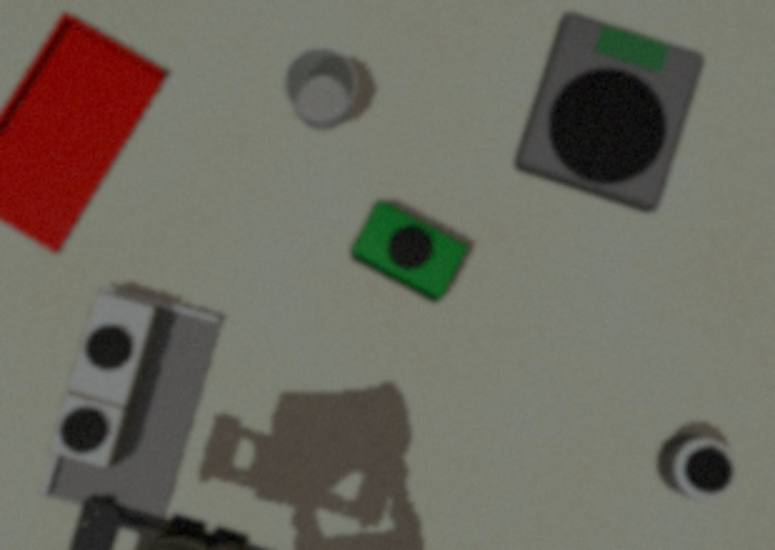

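View pics/s8c.png

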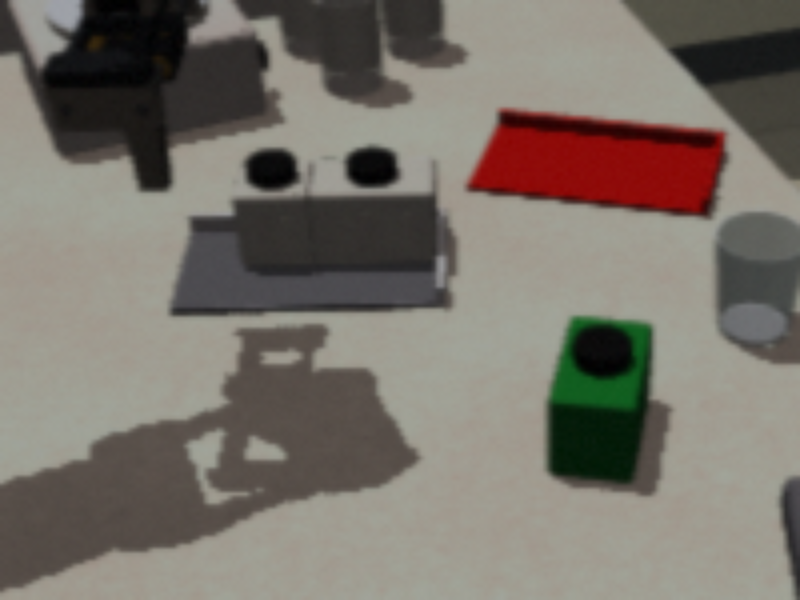

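```bash
python3 -c "
from chk import *
s=load('t8');P=cloud(s);z=P[...,2]
m=np.zeros(z.shape,np.uint8);m[195:290,195:270]=((z>.062)&(z<.1))[195:290,195:270]
m=cv2.morphologyEx(m,cv2.MORPH_OPEN,np.ones((5,5)))
n,l,st,c=cv2.connectedComponentsWithStats(m);k=1+st[1:,4].argmax();print(st)
vv,uu=np.nonzero(l==k);pts=np.array([onplane(s,u,v,.074)[:2] for u,v in zip(uu,vv)],np.float32)
b=cv2.minAreaRect(pts);print(b,[bf(p).round(1) for p in cv2.boxPoints(b)])
print(job.hand_in())
"
```

```text
[[     0      0    640    400 254295]
 [   201    207     41     69   1705]]
((0.5379236936569214, 0.259590744972229), (0.061865538358688354, 0.1591675877571106), 73.088134765625) [array([161.9,  62.2]), array([ 2.8, 62.3]), array([2.7, 0.5]), array([161.9,   0.3])]
the job is handed in; nothing more can be done
None
```

I moved the oblong canister onto the grey board first and slid it against the long lip, then the short lip. I then set the square canister beside it, against the long lip and up against the oblong's end. The job is handed in at about 25 s of the 58 s allowed.

- **Contact checks:** Follow-up nudges of about 11–15 N met firm resistance with no further movement. They were against the long lip on each canister, and along the row on the square's outer end.
- **Camera checks:**
  - The last top view shows the two canisters as one block of about 159 x 62 mm (160 x 60 expected). It is parallel to the lips within the measurement, touching the long lip, upright and with no visible gap.
  - The round jar, the beaker and the look-alikes stand where they were. I judged that by eye and did not re-measure them.
- **Disagreement:** The same top view puts the row's end 2.7 mm off the short lip, and a wrist view during the work read up to 3 mm. The close-up wrist view after the first placing read under 1 mm. The calibration is good to about 2 mm and a top-view pixel covers about 2.5 mm. The nudges stopped firmly, so I take the row to be in contact with the short lip.

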